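# Clamp a temple bundle through the guard window

### The job

The little clamp press has a guard with a shuttered window in its top. Push the shutter fully open by its upright tab, then reach down through the window without touching the guard and press the lever's paddle until the clamp foot bears firmly on the bundle of temple shells. Finish while still holding the paddle down like that, for the lever springs back when let go; this is all pushing and pressing, so do not touch or lift the bundle with the fingers, and leave the glue bottle, side cutters and sunglasses where they are.

Things in the scene. Friction and masses are not known exactly. Their poses are not given: they have to be found in the camera images.
- press: bed and nest of the small clamp press, dark steel plate 180 x 126 x 10 mm fixed to the table. Origin on the table under the centre of the window; z up. The shutter opens along its -x, roughly towards the robot; the lever's pivot is on the far side at x = +0.0925, z = 0.072. Place and yaw differ from run to run
- guard: fence round the press: posts, side bars, a grey top plate (z 0.108 to 0.112, x -0.060 to +0.116, y -0.065 to +0.065) with a window, and two shutter guides on it (y = +-0.0525, 6 mm wide, x -0.132 to +0.053, top at z = 0.121) with a stop bar at x = -0.129. Must not be touched. Same frame as the press
- window (a point): centre of the window in the guard's top plate, at the plate's upper face (z = 0.112); free opening 60 mm square, axes as the press
- shutter (a joint): travel of the shutter along the press's -x in m: 0 closed, 0.082 fully open at its stop (window all free); starts closed or up to 15 mm open. About 1.2 N of friction and a little damping; stays where it is left. Dark plate 86 x 96 x 4 mm lying over the window, upper face at z = 0.1175
- tab (a point): point on the flat face of the shutter's upright aluminium tab that looks to the press's +x (push it from this side towards -x); tab 40 mm wide (y), 6 mm thick, from the shutter plate up to z = 0.1485, at the shutter's -x edge; the point is mid-width at z = 0.132 and moves with the shutter. The shutter plate reaches 78 mm to the +x side of this face, so the finger stands over the plate
- lever: aluminium lever with a black square paddle, 42 x 42 x 8 mm, on its free end below the window, and a round black rubber clamp foot under its arm. Origin on the pivot, axes as the press at rest, paddle towards -x. A spring lifts it back: about 1.5 N at the paddle at rest, 3 N where the foot meets the bundle (0.26 rad down; end stop 0.36 rad); 8 to 12 N at the paddle clamps firmly
- paddle (a point): centre of the paddle's upper face, straight below the window's centre, at z = 0.096 at rest (16 mm below the plate's upper face); when the foot meets the bundle it has gone down about 24 mm, has tilted 0.26 rad and has moved sideways by less than 5 mm
- nest (a point): centre of the nest's floor under the clamp foot, 18 mm above the table, where the middle of the bundle's underside lies
- bundle: bundle of dark temple shells with yellow edges, 52 x 30 x 16 mm, lying loose in the nest (walls 11 mm high) under the clamp foot. Origin at the middle of its underside
- glue_bottle: small glue bottle with pointed cap, 35 x 35 x 98 mm, standing loose; origin at the centre of its foot; leave alone
- side_cutters: side cutters with blue handles, 120 x 49 x 12 mm, lying loose; origin at the middle of the underside; leave alone
- spectacles: black folded sunglasses, 48 x 144 x 44 mm, lying loose; origin at the middle of the underside; leave alone

How it is judged:
By the outcome, as a careful person would: the job done as asked, in the order asked, and still so for the second after the job is handed in, while the arm keeps its last pose, push and grip.
It also fails if it takes over 48 s, if anything falls off the work surface, if the arm or the gripper's body presses on something with over 40 N, if the wrist force passes 120 N, or if a joint passes its speed limit or range.

### The arm

A 6-joint arm with a two-finger parallel gripper is mounted at the origin on a cart in front of the work surface, level with it; the furniture and walls round the work are solid. World frame = base frame: x ahead of the robot, y to its left, z up, the work surface at z = 0. Lengths are in m, angles in rad, forces in N, time in s.
With the tool pointing down it reaches from about 0.375 to 0.9 m from the base axis. Payload 3.1 kg.
Tool frame: the origin (TCP) lies midway between the tips of the shut fingers; the grasp point (between the pads) lies 19 mm behind it (manip.hold_point_z is the distance from the TCP to the grasp point, in m); x points along the fingers, y is the direction in which the jaws open and shut, and the axes are right-handed (so a half turn about x gives the same grasp; the last joint's range is limited). The gripper opens to 85 mm and grips with 20 to 120 N. Pads are 22 mm wide; open, the fingers measure 114 mm over their backs; the gripper's body (76 mm by 85 mm) begins 54 mm behind the grasp point. The pads swing forward as they close: fully open they stand 13 mm farther back than shut.
Start: joints at [-1.494, 0.527, 1.433, -0, 1.181, -0.178], TCP at [0.158, -0.605, 0.231] pointing down, gripper open.
Joint ranges: [-3.08, 3.08], [-0.75, 2.2], [0.22, 2.44], [-1.43, 4.57], [0, 2.65], [-2.85, 2.85]. Speed limits (rad/s): [2.79, 2.79, 3.14, 3.14, 3.14, 3.14].

### API

Orientations are given as a unit quaternion [x, y, z, w].
In Python, from station import manip, snapshot gives the robot as it stands.
- The arm moves only by the tool play_rows, never from a script. Its argument "series" is a list of rows, each a list of 4 numbers: the shift along the tool's x, y, z in m, then the turn about the tool's x in degrees. In form: [[tx, ty, tz, spin], ...]. A call has 1 to 20 rows; each row is the pose to reach, as a shift and turn from the pose measured when the call began, along the tool's axes at that moment; what a row does not reach only later rows make up. A row lasts 1/10 s, in which the tool goes at most 50 mm and 8.59 degrees, less where a joint would pass 70% of its speed; a pose out of reach is approached as far as the arm can. A call with a gripper value outside its range is refused whole. "claw" is the opening in per cent of the stroke, from 0 (shut) to 100 (fully open), set as the call begins (left out, the last holds). The fingers move at their own pace and stop on an object; "force" is the grip in N (left out, the last holds). Time passes only in rows, so rows that repeat a pose let the fingers close. It gives the time, the measured TCP pose, the force and the opening at its end, in the units of the state.
- manip.sense(): the state, without advancing time (a new reading comes with each control period).
- snapshot(name): name is "scene" or "top" or "wrist"; returns a dict with "image" (420x560x3 uint8, blue, green, red), "depth" (420x560 float32, m along the optical axis (not along the pixel's ray), 0 where there is no reading), "fov_y" (degrees; the focal length in pixels is half the picture's height over the tangent of half this angle, whatever the lens; pixels are square), "cx", "cy" (the principal point, pixels), "R" (3x3) and "t" (3): a world point X has camera coordinates R X + t. Camera axes: x right, y down, z forward; pixel columns grow to the right and rows downward; lengths in m; the calibration is good to about 2 mm. A picture is of the moment at which its call begins.
- manip.sign_off(): hands the job in, once; it reports no verdict.
The state is a dict: "t": time; "q": joint angles; "qd": joint speeds; "tau": joint torques, N m; "tcp_pos": TCP position; "tool_rot": TCP orientation; "force": force on the tool from outside, world axes, zero at the start; "ft_torque": the same for the moment, N m; "finger_gap": opening from 0.0 (shut) to 1.0 (fully open).
Only numpy, scipy, OpenCV 4.12 (cv2) and the standard library are available. Lean on these libraries where they do the work, as an engineer would, in place of code of your own. Each camera call takes 0.05 s, during which the arm holds its last target.

## Working session

There is one attempt and no reset: what is moved stays moved. The work goes in short steps, Python scripts to look and compute and a tool call to move; the robot and the scene stay as the last step left them, time stands still between calls to the robot, and variables do not carry over. Pictures are saved under pics/ and viewed, and the job is handed in when it is done.

Besides the shell and the picture viewer there is one more tool, called after "Call:" by a JSON object that holds its "api" and its "payload", one argument or row to a line. play_rows: Moves the arm, as the interface text tells. Its arguments: {"type":"object","properties":{"series":{"type":"array","items":{"type":"array","items":{"type":"number"}}},"claw":{"type":"number"},"force":{"type":"number"}},"required":["series"]}

```bash
ls; mkdir -p pics; python3 - <<'E'
from station import manip, snapshot
import cv2,pickle
print(manip.sense())
for n in ["scene","top","wrist"]:
    s=snapshot(n); cv2.imwrite(f"pics/{n}0.png",s["image"]); pickle.dump(s,open(f"pics/{n}0.pkl","wb"))
    print(n,s["fov_y"],s["cx"],s["cy"],s["R"],s["t"])
E
```

```text
pics
{'t': 0.0, 'q': array([-1.49351943e+00,  5.28468588e-01,  1.43391993e+00, -2.00348082e-05,
        1.18138781e+00, -1.78488072e-01]), 'qd': array([ 0.00040839,  0.00024152,  0.00015823, -0.00070802, -0.00124304,
        0.00168759]), 'tau': array([ 4.50157177e-04, -4.42348516e+01, -1.78023988e+01, -1.03098841e-04,
        8.56720872e-03, -3.06549293e-07]), 'tcp_pos': array([ 0.15808955, -0.6039281 ,  0.23032652]), 'tool_rot': array([ 0.70136442,  0.09095431, -0.7012994 ,  0.08941153]), 'force': array([-0.6775207 , -0.37114592,  0.05325078]), 'ft_torque': array([0.0301399 , 0.00110303, 0.07049382]), 'finger_gap': 0.9969829543215534}
scene 45.15857298088477 275.2152570641934 207.9407505973359 [[ 0.88839071 -0.45890921 -0.01281766]
 [-0.22307906 -0.40711441 -0.88571643]
 [ 0.40124517  0.78972159 -0.46404969]] [-0.68145607  0.16626212  0.73194112]
top 43.071936342070934 274.57067551888014 203.65566312407364 [[-0.01255543 -0.99963412  0.02395804]
 [-0.98289171  0.00793493 -0.18401338]
 [ 0.18375595 -0.02585852 -0.98263172]] [-0.14623278  0.6933299   0.97126311]
wrist 69.06276920516409 280.8193457001326 214.09971364962226 [[ 0.25315375 -0.96742152 -0.00296282]
 [-0.93228058 -0.24477381  0.26634321]
 [-0.25839138 -0.0646636  -0.9638737 ]] [-0.62302691 -0.03449586  0.37828191]
```

View pics/scene0.png

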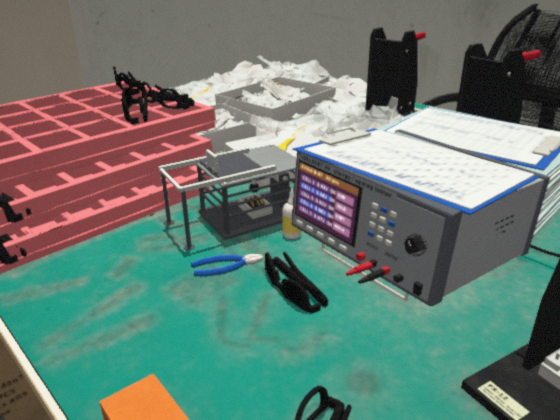

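View pics/top0.png

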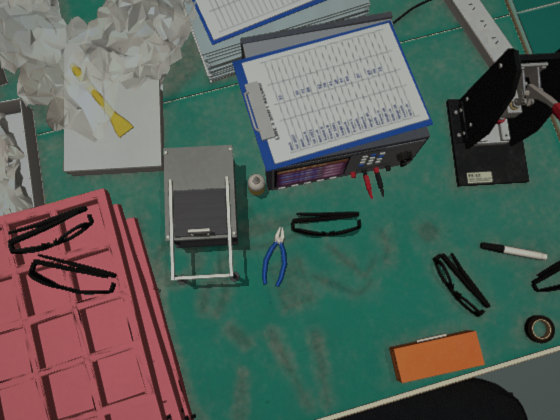

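View pics/wrist0.png

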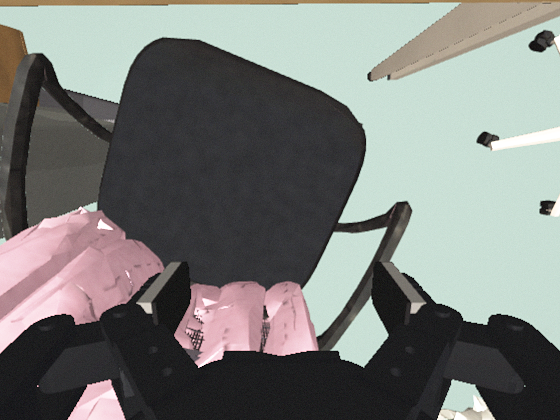

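The scene view shows the press left of centre, around (235,190). In the top view its grey plate is around (200,195), with the guides down to the stop bar at (205,278) and the tab at about (200,233). The pink crates stand to its left, with the bottle at (257,184) and the cutters at (275,260).

```bash
python3 - <<'E'
import cv2,pickle
s=pickle.load(open("pics/top0.pkl","rb"))
c=s["image"][135:295,145:285]; cv2.imwrite("pics/c1.png",cv2.resize(c,None,fx=3.75,fy=3.75,interpolation=cv2.INTER_CUBIC)); 
s=pickle.load(open("pics/scene0.pkl","rb"))
c=s["image"][130:260,150:310]; cv2.imwrite("pics/c2.png",cv2.resize(c,None,fx=4.5,fy=4.5,interpolation=cv2.INTER_CUBIC)); 
E
```

```text
(no output)
```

View pics/c1.png

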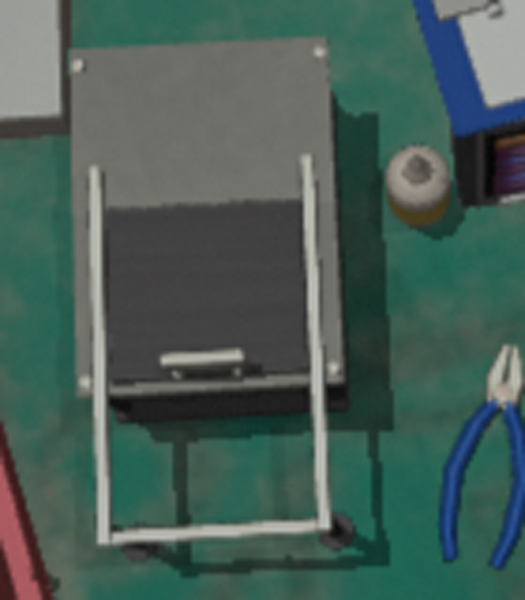

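View pics/c2.png

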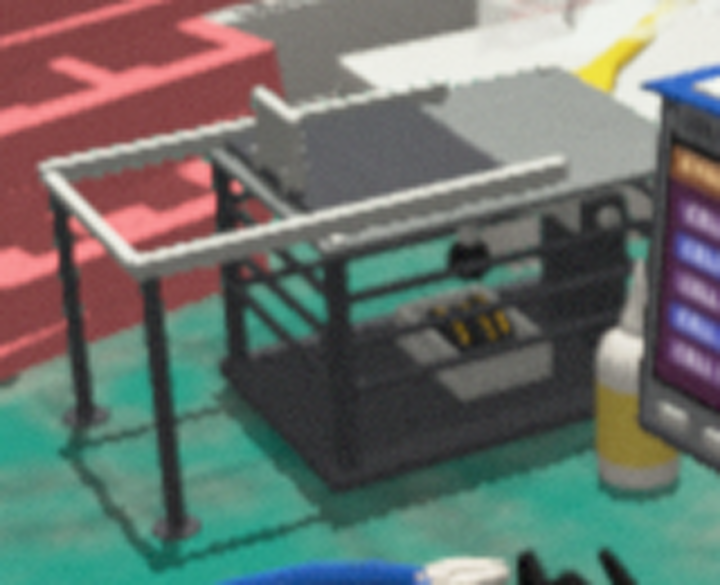

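```bash
cat > h.py <<'E'
import numpy as np
def proj(s,P):
    f=210/np.tan(np.radians(s["fov_y"])/2); c=np.asarray(P)@np.array(s["R"]).T+s["t"]
    return np.stack([s["cx"]+f*c[:,0]/c[:,2], s["cy"]+f*c[:,1]/c[:,2]],1)
def tow(p,P):
    c,s=np.cos(p[2]),np.sin(p[2]); P=np.asarray(P,float)
    return np.stack([p[0]+c*P[:,0]-s*P[:,1], p[1]+s*P[:,0]+c*P[:,1],P[:,2]],1)
E
cat > fit.py <<'E'
import pickle,numpy as np
from scipy.optimize import least_squares
from h import *
t=pickle.load(open("pics/top0.pkl","rb")); s=pickle.load(open("pics/scene0.pkl","rb"))
T=[((.116,.065,.112),(71,50)),((.116,-.065,.112),(326,38)),((-.06,-.065,.112),(344,380)),((-.06,.065,.112),(79,396)),
((.053,.0525,.121),(95,167)),((.053,-.0525,.121),(306,156)),((-.132,.0555,.121),(98,545)),((-.132,-.0555,.121),(328,530))]
S=[((-.132,.0555,.121),(42,163)),((-.132,-.0555,.121),(135,262)),((-.06,-.065,.112),(335,243)),((.053,-.0525,.121),(563,157))]
tp=np.array([a for a,_ in T]);tu=np.array([b for _,b in T])/3.75+[145,135]-.37
sp=np.array([a for a,_ in S]);su=np.array([b for _,b in S])/4.5+[150,130]-.39
r=lambda p:np.r_[(proj(t,tow(p,tp))-tu).ravel(),(proj(s,tow(p,sp))-su).ravel()]
for nm,rr in (("both",r),("top",lambda p:r(p)[:16]),("scene",lambda p:r(p)[16:])):
    o=least_squares(rr,[.7,.2,0],loss="soft_l1"); print(nm,o.x)
    if nm=="both": print(r(o.x).reshape(-1,2).round(2)); p=o.x; np.save("press.npy",p)
# shutter opening: far edge x=.043?; tab top
for op in (0,.005,.01,.015):
    xf=-0.035-op
    print(op,[((proj(t,tow(p,[q]))-[145,135]+.37)*3.75)[0].round(0) for q in ((xf,.02,.1485),(xf,-.02,.1485),(xf+.078,0,.1175))])
E
python3 fit.py
```

```text
both [ 0.6797776  -0.01342702  0.04989109]
[[-0.55 -0.24]
 [ 0.3  -0.68]
 [ 0.08  0.15]
 [-0.35  0.08]
 [-0.23 -0.46]
 [ 0.26 -0.65]
 [ 0.03 -0.54]
 [ 0.8  -0.37]
 [-1.39 -0.01]
 [-0.39  0.17]
 [-2.51  1.68]
 [ 0.09  0.01]]
top [ 0.67914401 -0.01338514  0.04759982]
scene [ 0.68180984 -0.01229821  0.05331206]
0 [array([158., 329.]), array([243., 324.]), array([202., 181.])]
0.005 [array([159., 340.]), array([243., 335.]), array([203., 191.])]
0.01 [array([159., 350.]), array([244., 345.]), array([203., 200.])]
0.015 [array([159., 361.]), array([244., 356.]), array([203., 210.])]
```

```bash
cat >> h.py <<'E'
from scipy.spatial.transform import Rotation as Ro
def st():
    from station import manip
    m=manip.sense(); R=Ro.from_quat(m["tool_rot"]).as_matrix(); return m,R
def need(tgt_world,p=None):
    m,R=st(); return R.T@(np.asarray(tgt_world)-m["tcp_pos"])
E
python3 - <<'E'
from h import *
import pickle
m,R=st(); print(R.round(4))
P=np.array([.6797,-.0134,.0488]); np.save("press.npy",P)
# spin needed to bring tool y parallel press y
yaw=np.arctan2(R[1,1],R[0,1]); print("tooly yaw",np.degrees(yaw), "need press y yaw",np.degrees(P[2])+90, "q6",m["q"][5])
tg=tow(P,[(0,0,.25)])[0]; print(tg, need(tg), need([*tg[:2],.25]))
t=pickle.load(open("pics/top0.pkl","rb"))
f=210/np.tan(np.radians(t["fov_y"])/2);v,u=np.mgrid[0:420,0:560];d=t["depth"]
C=np.stack([(u-t["cx"])/f*d,(v-t["cy"])/f*d,d],-1); W=(C-t["t"])@t["R"]
ok=(d>0)&(np.abs(W[...,0])<1.2)
for x0 in np.arange(0,1.1,.1):
    print(round(x0,1),[round(float(W[...,2][ok&(abs(W[...,0]-x0-.05)<.05)&(abs(W[...,1]-y0-.05)<.05)].max(initial=-1)),2) for y0 in np.arange(-.7,.4,.1)])
E
```

```text
[[-1.000e-04  2.530e-01 -9.675e-01]
 [ 1.700e-03 -9.675e-01 -2.530e-01]
 [-1.000e+00 -1.600e-03 -3.000e-04]]
tooly yaw -75.34435746389576 need press y yaw 92.79603404023842 q6 -0.17851963498825288
[ 0.6797 -0.0134  0.25  ] [-0.01852876 -0.43956075 -0.65406709] [-0.01852876 -0.43956075 -0.65406709]
0.0 [-1.0, -1.0, -1.0, -1.0, -1.0, -1.0, -1.0, -1.0, -1.0, -1.0, -1.0]
0.1 [-1.0, -1.0, -1.0, -1.0, -1.0, -1.0, -1.0, -1.0, -1.0, -1.0, -1.0]
0.2 [-0.22, -0.22, -0.22, 0.01, 0.01, 0.01, 0.04, 0.05, -1.0, -1.0, -1.0]
0.3 [0.01, 0.05, 0.05, 0.05, 0.01, 0.01, 0.01, 0.19, 0.19, 0.18, 0.16]
0.4 [0.03, 0.05, 0.05, 0.05, 0.01, 0.01, 0.01, 0.19, 0.19, 0.19, 0.18]
0.5 [0.04, 0.05, 0.05, 0.01, 0.01, 0.02, 0.13, 0.19, 0.23, 0.23, 0.19]
0.6 [0.02, 0.02, 0.01, 0.05, 0.05, 0.04, 0.15, 0.15, 0.22, 0.22, 0.19]
0.7 [0.03, 0.3, 0.18, 0.18, 0.19, 0.19, 0.13, 0.13, 0.18, 0.06, 0.07]
0.8 [0.29, 0.29, 0.18, 0.18, 0.18, 0.19, 0.18, 0.06, 0.09, 0.11, 0.08]
0.9 [0.25, 0.27, 0.17, 0.17, 0.17, 0.17, 0.17, 0.12, 0.12, 0.12, 0.07]
1.0 [0.05, 0.04, 0.01, 0.17, 0.16, 0.16, 0.15, 0.15, 0.12, 0.12, 0.06]
```

Call:
{"api": "play_rows", "payload": {
  "series": [
    [-0.04, 0, 0, 0],
    [-0.08, -0.02, -0.03, 0],
    [-0.08, -0.047, -0.07, 1],
    [-0.08, -0.074, -0.11, 2],
    [-0.08, -0.101, -0.15, 3],
    [-0.08, -0.128, -0.19, 4],
    [-0.08, -0.155, -0.23, 5],
    [-0.08, -0.181, -0.27, 6],
    [-0.08, -0.208, -0.31, 7],
    [-0.08, -0.235, -0.35, 8],
    [-0.08, -0.262, -0.39, 9],
    [-0.08, -0.289, -0.43, 10],
    [-0.08, -0.316, -0.47, 11],
    [-0.08, -0.343, -0.51, 11.86],
    [-0.08, -0.37, -0.55, 11.86],
    [-0.08, -0.397, -0.59, 11.86],
    [-0.08, -0.424, -0.63, 11.86],
    [-0.08, -0.4396, -0.654, 11.86],
    [-0.08, -0.4396, -0.654, 11.86],
    [-0.08, -0.4396, -0.654, 11.86]
  ],
  "claw": 0,
  "force": 40
}}

```text
t: 2.15
tcp_pos: [0.6793, -0.013, 0.3105]
tool_rot: [-0.706, -0.018, 0.708, -0.017]
force: [-0.0, 0.3, 0.2]
finger_gap: -0.004
```

```bash
python3 - <<'E'
from h import *
from station import snapshot
import cv2,pickle
m,R=st(); print(R.round(3),m["q"],m["force"])
for n in ("wrist","scene"):
    s=snapshot(n); cv2.imwrite(f"pics/{n}1.png",s["image"]); pickle.dump(s,open(f"pics/{n}1.pkl","wb"))
t=pickle.load(open("pics/top0.pkl","rb"))
f=210/np.tan(np.radians(t["fov_y"])/2);v,u=np.mgrid[0:420,0:560];d=t["depth"]
C=np.stack([(u-t["cx"])/f*d,(v-t["cy"])/f*d,d],-1); W=(C-t["t"])@t["R"]
k=(d>0)&(W[...,2]>.14)&(abs(W[...,1]-.15)<.15)
for a in np.arange(.4,.75,.05):
    q=k&(abs(W[...,0]-a)<.025); print(round(a,2),W[...,1][q&(W[...,1]>.05)].min(initial=9))
E
```

```text
[[-0.002  0.05  -0.999]
 [ 0.001 -0.999 -0.05 ]
 [-1.    -0.001  0.002]] [-1.83628113e-01  5.37389995e-01  1.18539561e+00  9.60758420e-04
  1.42113799e+00  1.33683794e+00] [-0.00635213  0.30475386  0.19612518]
0.4 0.050480135524067514
0.45 0.0643142602989899
0.5 0.07840888886864279
0.55 0.09362663711877232
0.6 0.10762868413390857
0.65 0.1219801927980181
0.7 0.13763365339086486
```

View pics/wrist1.png

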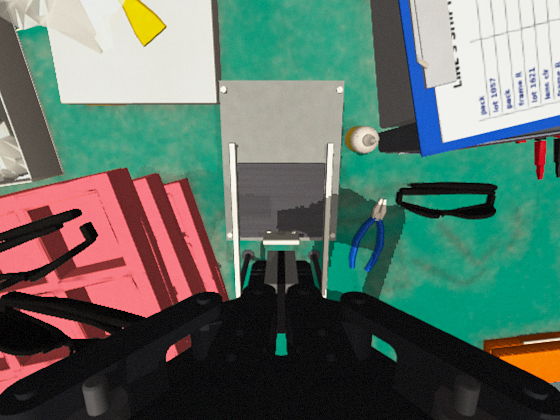

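View pics/scene1.png

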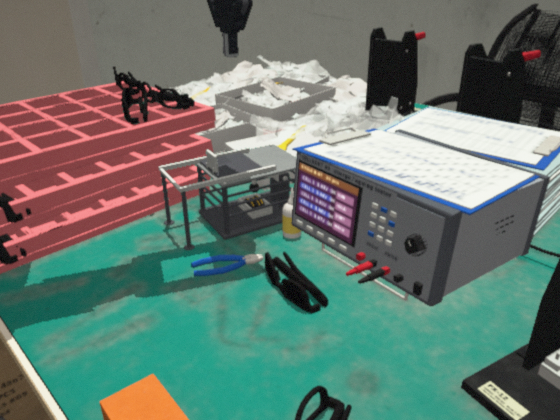

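The wrist view shows the plate's far corners at (222,81) and (343,81), the guide ends at (233,143) and (331,143), and the tab at about (280,237). I'll enlarge it to refine the pose.

```bash
python3 - <<'E'
import cv2,pickle
s=pickle.load(open("pics/wrist1.pkl","rb"))
c=s["image"][70:270,205:360]; cv2.imwrite("pics/c3.png",cv2.resize(c,None,fx=3,fy=3,interpolation=cv2.INTER_CUBIC)); 
E
```

```text
(no output)
```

View pics/c3.png

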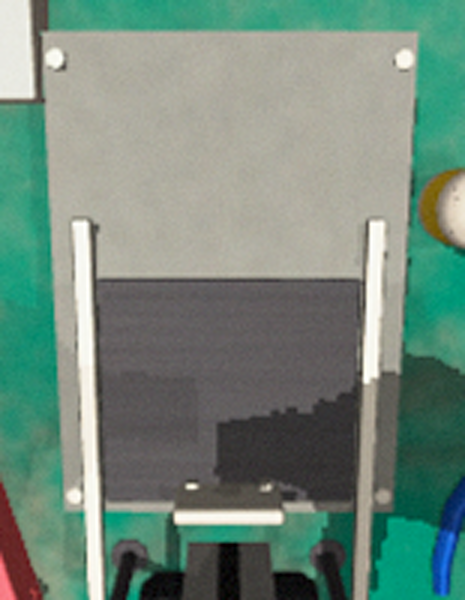

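```bash
cat > fit2.py <<'E'
import pickle,numpy as np
from scipy.optimize import least_squares
from h import *
w=pickle.load(open("pics/wrist1.pkl","rb")); t=pickle.load(open("pics/top0.pkl","rb"))
A=[((.116,.065,.112),(41,31)),((.116,-.065,.112),(418,34)),((-.06,-.065,.112),(393,512)),((-.06,.065,.112),(65,512)),((.053,.0525,.121),(81,220)),((.053,-.0525,.121),(376,220))]
ap=np.array([a for a,_ in A]);au=np.array([b for _,b in A])/3+[205,70]-.33
r=lambda p:(proj(w,tow(p,ap))-au).ravel()
o=least_squares(r,[.68,-.01,0.05]);p=o.x;print(p,r(p).reshape(-1,2).round(2))
# shutter far edge & tab
P=np.array([.6797,-.0134,.0488])
for q in (p,P):
  for op in (.008,.010,.012):
    x=-.035-op
    print(op,[((proj(w,tow(q,[k]))-[205,70]+.33)*3)[0].round(0) for k in ((x+.078,.045,.1175),(x+.078,-.045,.1175),(x,.02,.1485),(x,-.02,.1485),(x,0,.1175))])
E
python3 fit2.py
```

```text
[ 0.67932803 -0.01191367  0.04855364] [[-0.29 -0.01]
 [ 0.25 -0.81]
 [ 0.01  0.47]
 [-0.35  0.19]
 [-0.33  0.12]
 [ 0.66  0.31]]
0.008 [array([104., 271.]), array([353., 272.]), array([171., 504.]), array([285., 504.]), array([228., 476.])]
0.01 [array([105., 277.]), array([353., 277.]), array([171., 509.]), array([285., 510.]), array([228., 481.])]
0.012 [array([105., 282.]), array([353., 283.]), array([172., 515.]), array([285., 515.]), array([228., 486.])]
0.008 [array([108., 270.]), array([358., 271.]), array([176., 503.]), array([289., 504.]), array([232., 476.])]
0.01 [array([109., 276.]), array([357., 276.]), array([176., 509.]), array([289., 509.]), array([232., 481.])]
0.012 [array([109., 281.]), array([357., 282.]), array([176., 514.]), array([289., 514.]), array([232., 486.])]
```

Call:
{"api": "play_rows", "payload": {
  "series": [
    [0.03, 0, 0.002, 0],
    [0.06, 0, 0.004, 0],
    [0.09, 0, 0.004, 0],
    [0.12, 0, 0.004, 0],
    [0.14, 0, 0.004, 0],
    [0.16, 0, 0.004, 0],
    [0.175, 0, 0.004, 0],
    [0.183, 0, 0.004, 0],
    [0.183, 0, 0.004, 0]
  ]
}}

```text
t: 3.15
tcp_pos: [0.6737, -0.0148, 0.1272]
tool_rot: [-0.706, -0.017, 0.708, -0.016]
force: [-0.7, -0.2, 1.1]
finger_gap: -0.001
```

```bash
python3 - <<'E'
from h import *
from station import snapshot
import cv2,pickle
m,R=st(); print(m["tcp_pos"],m["force"])
for n in ("wrist","scene"):
    s=snapshot(n); cv2.imwrite(f"pics/{n}2.png",s["image"]); pickle.dump(s,open(f"pics/{n}2.pkl","wb"))
    if n=="scene":
        cv2.imwrite("pics/c4.png",cv2.resize(s["image"][110:260,150:310],None,fx=4,fy=4,interpolation=cv2.INTER_CUBIC))
E
```

```text
[ 0.67365168 -0.01484615  0.12724502] [-0.67741013 -0.15273415  1.06245326]
```

View pics/wrist2.png

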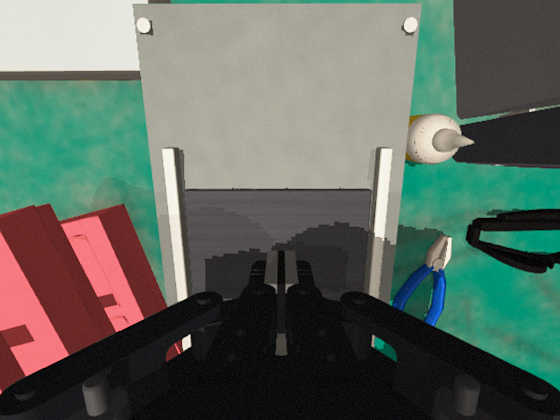

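View pics/c4.png

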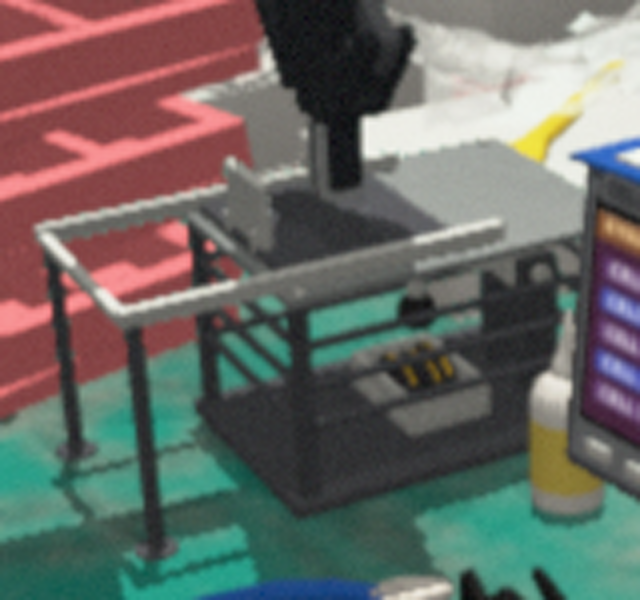

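The tip stands over the shutter plate, on the +x side of the tab, with clearance. Now I'll push along tool +z.

Call:
{"api": "play_rows", "payload": {
  "series": [
    [0, 0, 0.01, 0],
    [0, 0, 0.02, 0],
    [0, 0, 0.027, 0],
    [0, 0, 0.032, 0],
    [0, 0, 0.037, 0],
    [0, 0, 0.042, 0],
    [0, 0, 0.048, 0],
    [0, 0, 0.054, 0],
    [0, 0, 0.06, 0],
    [0, 0, 0.066, 0],
    [0, 0, 0.072, 0],
    [0, 0, 0.078, 0],
    [0, 0, 0.083, 0],
    [0, 0, 0.088, 0],
    [0, 0, 0.092, 0],
    [0, 0, 0.094, 0],
    [0, 0, 0.094, 0]
  ]
}}

```text
t: 4.95
tcp_pos: [0.5803, -0.019, 0.1287]
tool_rot: [-0.706, -0.017, 0.708, -0.016]
force: [0.1, 0.1, -0.6]
finger_gap: -0.002
```

```bash
python3 - <<'E'
from h import *
m,R=st(); print(m["tcp_pos"],m["force"],m["tcp_pos"][:2]-[.6795,-.0127])
E
```

```text
[ 0.58026628 -0.0190234   0.12873281] [ 0.12151234  0.05609136 -0.63355919] [-0.09923372 -0.0063234 ]
```

Call:
{"api": "play_rows", "payload": {
  "series": [
    [0, 0, 0.002, 0],
    [0, 0, 0.004, 0],
    [0, 0, 0.005, 0],
    [0, 0, 0.006, 0],
    [0, 0, 0.006, 0]
  ]
}}

```text
t: 5.45
tcp_pos: [0.574, -0.0193, 0.1287]
tool_rot: [-0.706, -0.017, 0.708, -0.016]
force: [0.9, -0.4, -0.2]
finger_gap: -0.003
```

Call:
{"api": "play_rows", "payload": {
  "series": [
    [0, 0, 0.001, 0],
    [0, 0, 0.002, 0],
    [0, 0, 0.002, 0]
  ]
}}

```text
t: 5.75
tcp_pos: [0.574, -0.0193, 0.1287]
tool_rot: [0.708, 0.017, -0.706, 0.016]
force: [5.7, 0.6, -3.4]
finger_gap: -0.002
```

It has stalled at the predicted stop: TCP at press x ≈ -0.1055, and 5.7 N. I'll check with a picture.

```bash
python3 - <<'E'
from h import *
from station import snapshot
import cv2,pickle
m,R=st(); print(m["tcp_pos"],m["force"])
for n,(a,b,c,d) in dict(wrist=(0,420,0,560),scene=(110,260,150,310),top=(135,295,145,285)).items():
    s=snapshot(n); pickle.dump(s,open(f"pics/{n}3.pkl","wb"))
    im=s["image"][a:b,c:d]; k=1.2 if n=="wrist" else 3.7
    cv2.imwrite(f"pics/{n}3.png",cv2.resize(im,None,fx=k,fy=k,interpolation=cv2.INTER_CUBIC))
E
```

```text
[ 0.57400305 -0.01933236  0.128742  ] [ 5.72092332  0.58694931 -3.35717643]
```

View pics/wrist3.png

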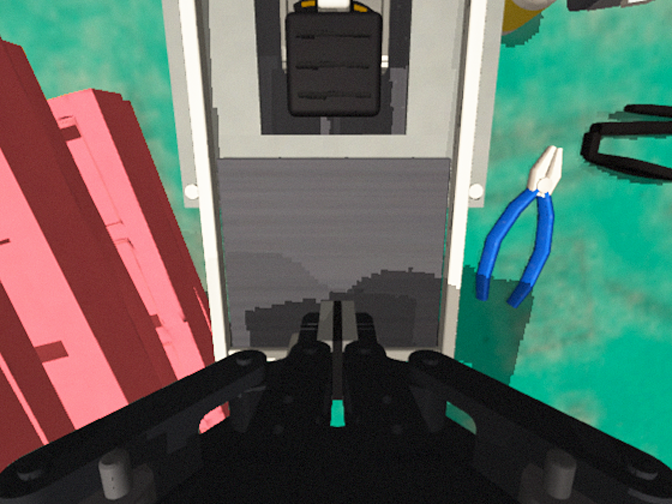

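View pics/scene3.png

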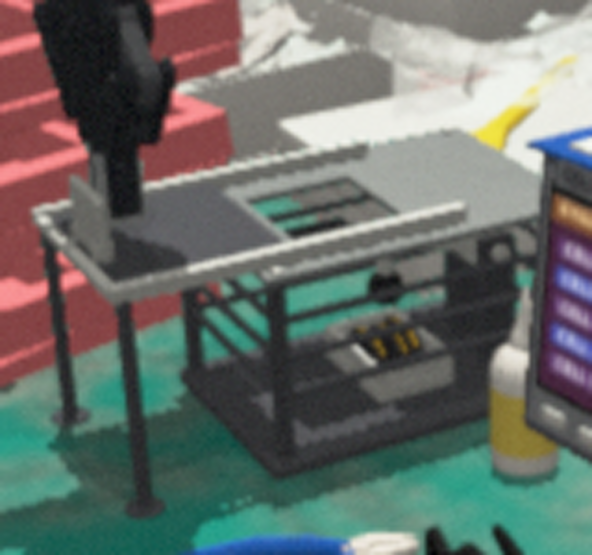

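The shutter is at the stop bar, and in the wrist view the window is clear with the black paddle at about (333,65). Next I'll back off, rise and move over the paddle.

Call:
{"api": "play_rows", "payload": {
  "series": [
    [0, 0, -0.01, 0],
    [-0.01, 0, -0.02, 0],
    [-0.03, 0, -0.035, 0],
    [-0.05, -0.001, -0.06, 0],
    [-0.05, -0.001, -0.08, 0],
    [-0.05, -0.001, -0.095, 0],
    [-0.05, -0.001, -0.098, 0],
    [-0.05, -0.001, -0.098, 0],
    [-0.05, -0.001, -0.098, 0]
  ]
}}

```text
t: 6.8
tcp_pos: [0.6704, -0.0137, 0.1783]
tool_rot: [-0.707, -0.017, 0.707, -0.016]
force: [0.7, -0.1, 0.3]
finger_gap: 0.004
```

```bash
python3 - <<'E'
from h import *
from station import snapshot
import cv2,pickle
m,R=st(); print(m["tcp_pos"],m["force"],R.round(4))
P=np.array([.6795,-.0127,.0486]); np.save("press.npy",P)
d=m["tcp_pos"][:2]-P[:2]; c,s_=np.cos(P[2]),np.sin(P[2]); print("press xy",c*d[0]+s_*d[1],-s_*d[0]+c*d[1])
print("need to (-.008,0,.1)",need(tow(P,[(-.008,0,.1)])[0]))
for n,(a,b,c,d) in dict(wrist=(0,420,0,560),scene=(100,250,150,310),top=(135,295,145,285)).items():
    s=snapshot(n); pickle.dump(s,open(f"pics/{n}4.pkl","wb"))
    im=s["image"][a:b,c:d]; k=1.2 if n=="wrist" else 3.7
    cv2.imwrite(f"pics/{n}4.png",cv2.resize(im,None,fx=k,fy=k,interpolation=cv2.INTER_CUBIC))
E
```

```text
[ 0.67035639 -0.01366079  0.17829483] [ 0.72466146 -0.11871774  0.2959481 ] [[-7.000e-04  4.690e-02 -9.989e-01]
 [ 1.900e-03 -9.989e-01 -4.690e-02]
 [-1.000e+00 -2.000e-03  6.000e-04]]
press xy -0.009179489483076769 -0.000515448806443395
need to (-.008,0,.1) [ 0.07829496 -0.00036406 -0.00122687]
```

View pics/wrist4.png

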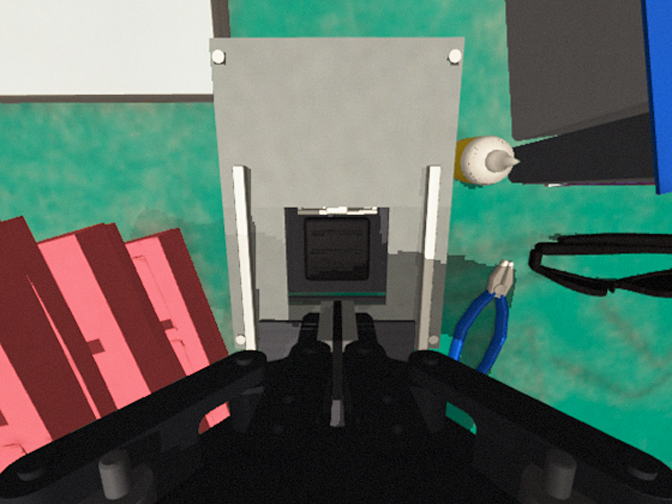

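View pics/scene4.png

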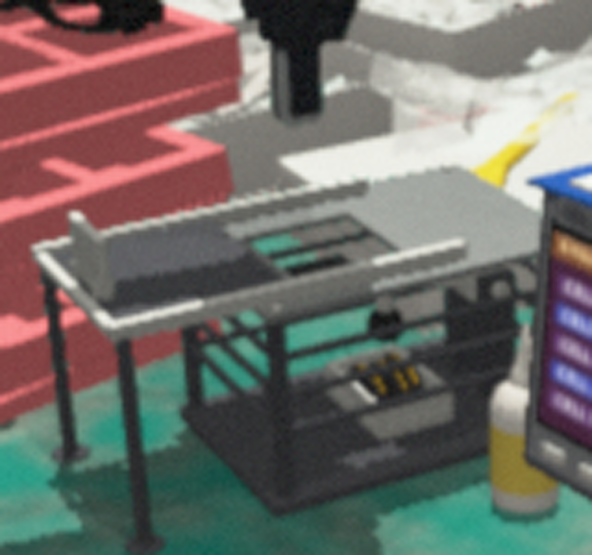

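View pics/top4.png

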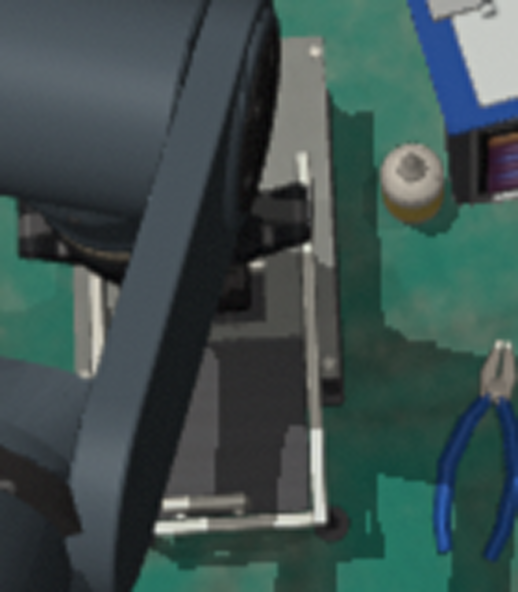

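```bash
python3 - <<'E'
from h import *
import pickle
P=np.load("press.npy"); w=pickle.load(open("pics/wrist4.pkl","rb"))
q=[(.03,.03,.112),(.03,-.03,.112),(-.03,.03,.112),(-.03,-.03,.112),(.116,.065,.112),(.116,-.065,.112),(.0,0,.096)]
print((proj(w,tow(P,q))*1.2).round(0))
m,R=st()
f=210/np.tan(np.radians(w["fov_y"])/2);v,u=np.mgrid[0:420,0:560];d=w["depth"]
C=np.stack([(u-w["cx"])/f*d,(v-w["cy"])/f*d,d],-1); W=(C-w["t"])@w["R"]
L=(W-m["tcp_pos"])@R
k=(d>0)&(W[...,2]>.16)&(abs(L[...,1])<.12)&(abs(L[...,2])<.06)
for a in np.arange(0,.12,.008):
    s=k&(-L[...,0]>=a)&(-L[...,0]<a+.008)
    if s.any(): print(round(a,3),s.sum(),"y",L[...,1][s].min().round(4),L[...,1][s].max().round(4),"z",L[...,2][s].min().round(4),L[...,2][s].max().round(4))
E
```

```text
[[285. 207.]
 [390. 207.]
 [288. 305.]
 [387. 305.]
 [209.  37.]
 [466.  36.]
 [338. 251.]]
0.0 174 y -0.0135 0.0118 z -0.0108 -0.0056
0.008 417 y -0.0144 0.0129 z -0.011 -0.0053
0.016 497 y -0.0145 0.0127 z -0.011 -0.0054
0.024 452 y -0.0144 0.0128 z -0.011 -0.0054
0.032 723 y -0.0182 0.0181 z -0.012 0.0124
0.04 1896 y -0.0335 0.0322 z -0.0136 0.0134
0.048 4853 y -0.0399 0.0377 z -0.0139 0.0113
0.056 3600 y -0.046 0.0446 z -0.0163 0.0096
0.064 6441 y -0.0526 0.0512 z -0.0176 0.0087
0.072 9539 y -0.0606 0.0579 z -0.0178 0.0083
0.08 13665 y -0.0634 0.0617 z -0.0177 0.0023
0.088 8458 y -0.0607 0.0593 z -0.0206 -0.0053
0.096 2600 y -0.0202 0.0188 z -0.0207 -0.0147
```

```bash
python3 - <<'E'
from h import *
import pickle
w=pickle.load(open("pics/wrist4.pkl","rb"))
m,R=st()
f=210/np.tan(np.radians(w["fov_y"])/2);v,u=np.mgrid[0:420,0:560];d=w["depth"]
C=np.stack([(u-w["cx"])/f*d,(v-w["cy"])/f*d,d],-1); W=(C-w["t"])@w["R"]
L=(W-m["tcp_pos"])@R
k=(d>0)&(W[...,2]>.16)&(abs(L[...,1])<.12)&(abs(L[...,2])<.06)
for a in np.arange(.030,.056,.002):
    s=k&(-L[...,0]>=a)&(-L[...,0]<a+.002)
    y=abs(L[...,1][s]); print(round(a,3),s.sum(),"y",y.max().round(4),np.percentile(y,[90]).round(4))
for a in np.arange(.014,.04,.002):
    s=k&(abs(abs(L[...,1])-a)<.001); b=-L[...,0][s]; print("y",round(a,3),b.min().round(4))
E
```

```text
0.03 80 y 0.0144 [0.0066]
0.032 79 y 0.0073 [0.0062]
0.034 317 y 0.0072 [0.004]
0.036 241 y 0.0111 [0.0036]
0.038 86 y 0.0182 [0.016]
0.04 198 y 0.0222 [0.0194]
0.042 384 y 0.0306 [0.0205]
0.044 616 y 0.0326 [0.0229]
0.046 698 y 0.0335 [0.0259]
0.048 666 y 0.0348 [0.0317]
0.05 870 y 0.0366 [0.033]
0.052 1131 y 0.0382 [0.0342]
0.054 2186 y 0.0399 [0.0336]
y 0.014 0.0072
y 0.016 0.0385
y 0.018 0.0391
y 0.02 0.0401
y 0.022 0.0414
y 0.024 0.0427
y 0.026 0.043
y 0.028 0.0427
y 0.03 0.0432
y 0.032 0.0452
y 0.034 0.0475
y 0.036 0.0503
y 0.038 0.0527
```

```bash
python3 - <<'E'
from h import *
import pickle
m,R=st()
for n in ("scene4","top4","scene1","scene2"):
    w=pickle.load(open(f"pics/{n}.pkl","rb"))
    tcp={"1":[.6793,-.013,.3105],"2":[.67365,-.0148,.1272]}.get(n[-1],m["tcp_pos"])
    f=210/np.tan(np.radians(w["fov_y"])/2);v,u=np.mgrid[0:420,0:560];d=w["depth"]
    C=np.stack([(u-w["cx"])/f*d,(v-w["cy"])/f*d,d],-1); W=(C-w["t"])@w["R"]
    L=(W-tcp)@R
    k=(d>0)&(W[...,2]>.126)&(abs(L[...,1])<.1)&(abs(L[...,2])<.05)&(L[...,0]<.005)&(-L[...,0]<.12)
    print(n,k.sum(),[(round(a,3),int(s.sum()),[round(float(x),4) for x in np.sort(-L[...,0][s])[:3]]) for a in np.arange(-.05,.052,.004) for s in [k&(abs(L[...,1]-a)<.002)] if s.any()])
E
```

```text
scene4 1755 [(np.float64(-0.05), 19, [0.069, 0.0744, 0.076]), (np.float64(-0.046), 14, [0.0717, 0.0754, 0.0766]), (np.float64(-0.042), 19, [0.0652, 0.0669, 0.0687]), (np.float64(-0.038), 18, [0.0603, 0.0629, 0.0642]), (np.float64(-0.034), 15, [0.0559, 0.0601, 0.0616]), (np.float64(-0.03), 21, [0.0511, 0.0531, 0.0556]), (np.float64(-0.026), 11, [0.0473, 0.0474, 0.0548]), (np.float64(-0.022), 25, [0.0463, 0.0484, 0.0496]), (np.float64(-0.018), 16, [0.0487, 0.0501, 0.0505]), (np.float64(-0.014), 30, [0.0531, 0.0556, 0.057]), (np.float64(-0.01), 38, [0.0377, 0.0426, 0.0461]), (np.float64(-0.006), 102, [0.0026, 0.0073, 0.0102]), (np.float64(-0.002), 76, [0.0048, 0.0076, 0.0096]), (np.float64(0.002), 27, [0.005, 0.0087, 0.0155]), (np.float64(0.006), 80, [0.0003, 0.0013, 0.0014]), (np.float64(0.01), 103, [0.0023, 0.0024, 0.0027]), (np.float64(0.014), 174, [0.0077, 0.0086, 0.0089]), (np.float64(0.018), 161, [0.0089, 0.0114, 0.0142]), (np.float64(0.022), 59, [0.0541, 0.0551, 0.0633]), (np.float64(0.026), 47, [0.0453, 0.0459, 0.0477]), (np.float64(0.03), 73, [0.0461, 0.0466, 0.0469]), (np.floa
[... 2790 characters left out ...]
02), 90, [0.0006, 0.0039, 0.0046]), (np.float64(0.002), 35, [-0.0005, 0.0024, 0.0044]), (np.float64(0.006), 79, [0.0022, 0.0023, 0.0027]), (np.float64(0.01), 105, [-0.0009, 0.0008, 0.0014]), (np.float64(0.014), 165, [-0.0007, -0.0007, -0.0002]), (np.float64(0.018), 190, [-0.0009, 0.0001, 0.0015]), (np.float64(0.022), 72, [-0.0003, 0.0019, 0.0039]), (np.float64(0.026), 36, [0.0467, 0.0488, 0.05]), (np.float64(0.03), 65, [0.048, 0.0482, 0.0482]), (np.float64(0.034), 77, [0.0495, 0.0502, 0.0504]), (np.float64(0.038), 72, [0.0529, 0.0531, 0.0542]), (np.float64(0.042), 97, [0.0592, 0.06, 0.0606]), (np.float64(0.046), 60, [0.0648, 0.0648, 0.0649]), (np.float64(0.05), 64, [0.0687, 0.0689, 0.0692])]
```

Window edges in the picture match the prediction within 1–2 px. The fingers stay narrower than the window up to 43 mm or more behind the tip, and the stroke needs about 38 mm. Descending.

Call:
{"api": "play_rows", "payload": {
  "series": [
    [0, -0.0005, -0.007, 0],
    [0, -0.0005, -0.007, 0],
    [0.015, -0.0005, -0.007, 0],
    [0.03, -0.0005, -0.007, 0],
    [0.045, -0.0005, -0.007, 0],
    [0.058, -0.0005, -0.007, 0],
    [0.07, -0.0005, -0.007, 0],
    [0.077, -0.0005, -0.007, 0],
    [0.079, -0.0005, -0.007, 0],
    [0.079, -0.0005, -0.007, 0]
  ]
}}

```text
t: 7.95
tcp_pos: [0.6779, -0.0129, 0.0996]
tool_rot: [0.707, 0.017, -0.707, 0.016]
force: [-0.1, 0.8, 0.4]
finger_gap: 0.0
```

```bash
cat > chk.py <<'E'
from h import *
m,R=st(); P=np.load("press.npy")
d=m["tcp_pos"][:2]-P[:2]; c,s_=np.cos(P[2]),np.sin(P[2]); print("press xy",(c*d[0]+s_*d[1]).round(4),(-s_*d[0]+c*d[1]).round(4),m["tcp_pos"].round(4),m["force"].round(2),m["ft_torque"].round(3),m["t"])
E
python3 chk.py
```

```text
press xy -0.0016 -0.0001 [ 0.6779 -0.0129  0.0996] [-0.13  0.83  0.37] [ 0.013  0.071 -0.016] 7.95
```

Centred in the window. Pressing now, slowly.

Call:
{"api": "play_rows", "payload": {
  "series": [
    [0.003, 0, 0, 0],
    [0.005, 0, 0, 0],
    [0.007, 0, 0, 0],
    [0.009, 0, 0, 0],
    [0.011, 0, 0, 0],
    [0.013, 0, 0, 0],
    [0.015, 0, 0, 0],
    [0.017, 0, 0, 0],
    [0.018, 0, 0, 0],
    [0.019, 0, 0, 0],
    [0.02, 0, 0, 0],
    [0.02, 0, 0, 0]
  ]
}}

```text
t: 9.15
tcp_pos: [0.6776, -0.0127, 0.0794]
tool_rot: [0.707, 0.017, -0.707, 0.016]
force: [-3.3, -0.2, 2.6]
finger_gap: 0.002
```

```bash
python3 chk.py
```

```text
press xy -0.0019 0.0001 [ 0.6776 -0.0127  0.0794] [-3.28 -0.2   2.56] [-0.045  0.462  0.015] 9.15
```

```bash
python3 - <<'E'
from h import *
from station import snapshot
import cv2,pickle
for n,(a,b,c,d) in dict(wrist=(120,320,160,400),scene=(110,240,170,300)).items():
    s=snapshot(n); pickle.dump(s,open(f"pics/{n}5.pkl","wb"))
    im=s["image"][a:b,c:d]; k=3 if n=="wrist" else 4.5
    cv2.imwrite(f"pics/{n}5.png",cv2.resize(im,None,fx=k,fy=k,interpolation=cv2.INTER_CUBIC))
E
python3 chk.py
```

```text
press xy -0.0017 0.0 [ 0.6778 -0.0128  0.0796] [-2.45  0.27  1.84] [ 0.015  0.42  -0.043] 9.25
```

View pics/wrist5.png

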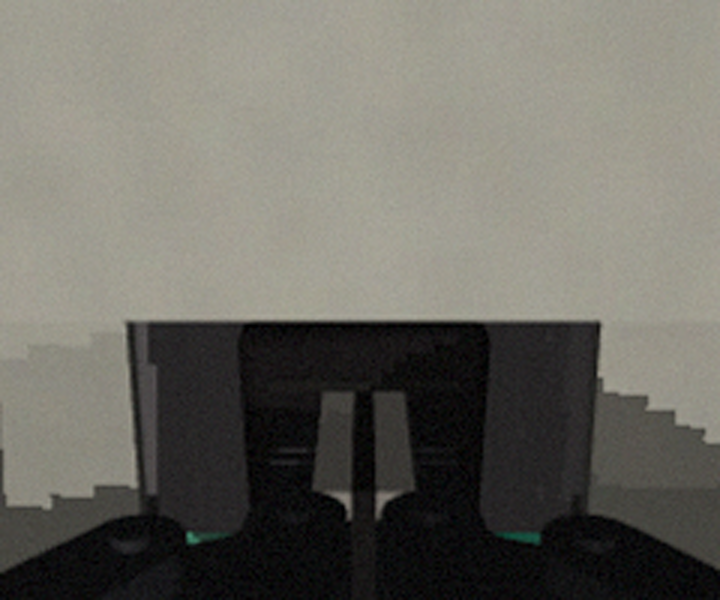

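View pics/scene5.png

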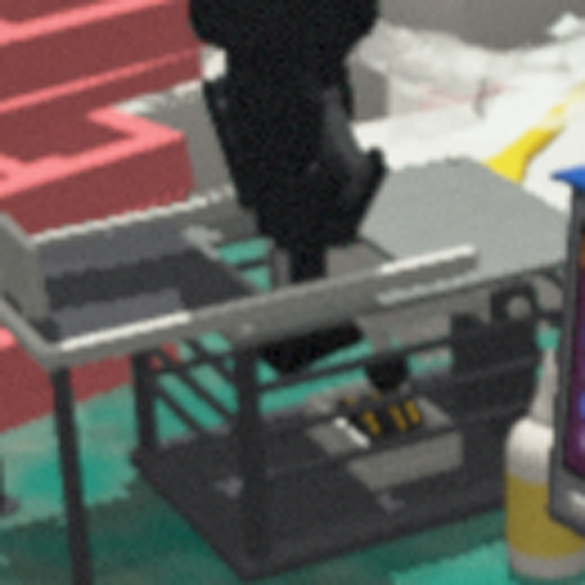

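The finger is centred in the window, with its edges clear all round. The paddle is tilting and the foot is about to meet the bundle. I'll continue in small steps, easing sideways along with the paddle.

Call:
{"api": "play_rows", "payload": {
  "series": [
    [0.001, 0, 0.0005, 0],
    [0.002, 0, 0.001, 0],
    [0.003, 0, 0.001, 0],
    [0.004, 0, 0.001, 0],
    [0.004, 0, 0.001, 0]
  ]
}}

```text
t: 9.75
tcp_pos: [0.6775, -0.0128, 0.0756]
tool_rot: [0.708, 0.017, -0.706, 0.016]
force: [-0.9, 1.1, 2.9]
finger_gap: -0.001
```

```bash
python3 chk.py
```

```text
press xy -0.002 -0.0 [ 0.6775 -0.0128  0.0756] [-0.88  1.08  2.9 ] [ 0.041  0.003 -0.014] 9.75
```

Call:
{"api": "play_rows", "payload": {
  "series": [
    [0.0005, 0, 0, 0],
    [0.001, 0, 0, 0],
    [0.0015, 0, 0, 0],
    [0.0015, 0, 0, 0]
  ]
}}

```text
t: 10.15
tcp_pos: [0.6775, -0.0128, 0.074]
tool_rot: [0.708, 0.017, -0.706, 0.016]
force: [-1.0, 0.1, 1.7]
finger_gap: -0.002
```

```bash
python3 chk.py
```

```text
press xy -0.002 0.0 [ 0.6775 -0.0128  0.074 ] [-0.95  0.13  1.74] [0.008 0.136 0.051] 10.15
```

Call:
{"api": "play_rows", "payload": {
  "series": [
    [0.0005, 0, 0, 0],
    [0.001, 0, 0, 0],
    [0.001, 0, 0, 0]
  ]
}}

```text
t: 10.45
tcp_pos: [0.6774, -0.0128, 0.073]
tool_rot: [0.708, 0.017, -0.706, 0.016]
force: [-0.9, 0.2, 2.1]
finger_gap: 0.0
```

```bash
python3 chk.py
```

```text
press xy -0.0021 0.0 [ 0.6774 -0.0128  0.073 ] [-0.89  0.2   2.06] [0.058 0.103 0.058] 10.45
```

Call:
{"api": "play_rows", "payload": {
  "series": [
    [0.0005, 0, 0, 0],
    [0.001, 0, 0, 0],
    [0.001, 0, 0, 0]
  ]
}}

```text
t: 10.75
tcp_pos: [0.6774, -0.0128, 0.0719]
tool_rot: [0.708, 0.017, -0.706, 0.016]
force: [-0.6, 1.1, 3.4]
finger_gap: -0.003
```

```bash
python3 chk.py
```

```text
press xy -0.0021 0.0 [ 0.6774 -0.0128  0.0719] [-0.56  1.13  3.37] [ 0.005  0.184 -0.043] 10.75
```

Call:
{"api": "play_rows", "payload": {
  "series": [
    [0.0005, 0, 0, 0],
    [0.001, 0, 0, 0],
    [0.001, 0, 0, 0],
    [0.001, 0, 0, 0]
  ]
}}

```text
t: 11.15
tcp_pos: [0.6774, -0.0128, 0.0715]
tool_rot: [0.708, 0.017, -0.706, 0.016]
force: [-1.0, -0.2, 5.1]
finger_gap: 0.001
```

```bash
python3 chk.py;python3 - <<'E'
from h import *
from station import snapshot
import cv2,pickle
for n,(a,b,c,d) in dict(wrist=(120,320,160,400),scene=(110,240,170,300)).items():
    s=snapshot(n); pickle.dump(s,open(f"pics/{n}6.pkl","wb"))
    im=s["image"][a:b,c:d]; k=3 if n=="wrist" else 4.5
    cv2.imwrite(f"pics/{n}6.png",cv2.resize(im,None,fx=k,fy=k,interpolation=cv2.INTER_CUBIC))
E
python3 chk.py
```

```text
press xy -0.0021 0.0 [ 0.6774 -0.0128  0.0715] [-0.97 -0.19  5.15] [ 0.072  0.302 -0.016] 11.15
press xy -0.002 0.0 [ 0.6775 -0.0128  0.0715] [-1.97  0.63  5.49] [0.041 0.276 0.035] 11.25
```

View pics/scene6.png

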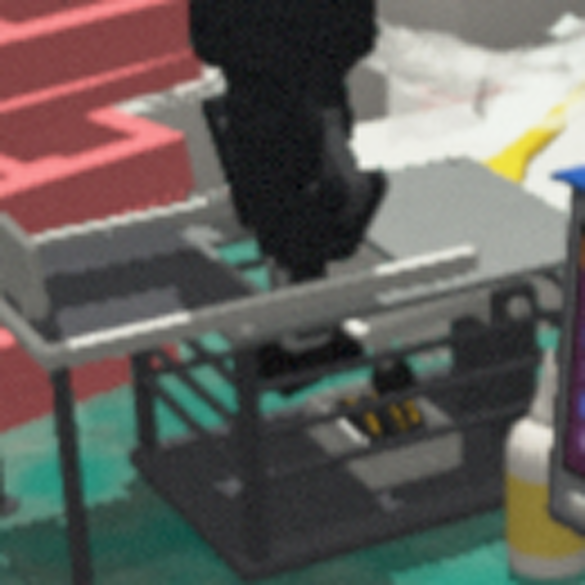

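View pics/wrist6.png

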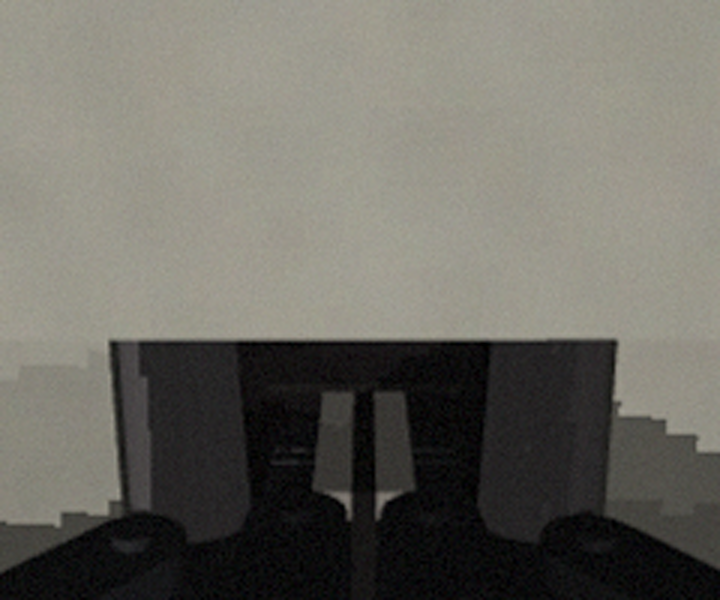

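The foot is now on the bundle: force rises while the travel stalls at z 0.0715. Next I'll bring the force up to about 10–11 N.

Call:
{"api": "play_rows", "payload": {
  "series": [
    [0.0007, 0, 0, 0],
    [0.001, 0, 0, 0],
    [0.0013, 0, 0, 0],
    [0.0013, 0, 0, 0],
    [0.0013, 0, 0, 0]
  ]
}}

```text
t: 11.75
tcp_pos: [0.6775, -0.0128, 0.0712]
tool_rot: [0.708, 0.017, -0.706, 0.016]
force: [-2.7, 1.1, 7.0]
finger_gap: -0.001
```

```bash
python3 chk.py
```

```text
press xy -0.002 0.0 [ 0.6775 -0.0128  0.0712] [-2.75  1.12  6.96] [ 0.037  0.377 -0.031] 11.75
```

Call:
{"api": "play_rows", "payload": {
  "series": [
    [0.001, 0, 0, 0],
    [0.0015, 0, 0, 0],
    [0.0018, 0, 0, 0],
    [0.0018, 0, 0, 0],
    [0.0018, 0, 0, 0]
  ]
}}

```text
t: 12.25
tcp_pos: [0.6775, -0.0128, 0.071]
tool_rot: [0.708, 0.017, -0.706, 0.016]
force: [-3.0, -0.1, 10.3]
finger_gap: 0.001
```

```bash
python3 chk.py
```

```text
press xy -0.002 0.0 [ 0.6775 -0.0128  0.071 ] [-2.95 -0.06 10.31] [0.14  0.493 0.004] 12.25
```

```bash
python3 - <<'E'
from h import *
from station import snapshot
import cv2,pickle
F=[]
for i in range(4):
    for n,(a,b,c,d) in dict(wrist=(0,420,0,560),scene=(110,250,160,310)).items():
        s=snapshot(n); im=s["image"][a:b,c:d]; k=1.2 if n=="wrist" else 4
        cv2.imwrite(f"pics/{n}7.png",cv2.resize(im,None,fx=k,fy=k,interpolation=cv2.INTER_CUBIC))
        F.append(st()[0]["force"])
print(np.array(F).round(1))
E
python3 chk.py
```

```text
[[-3.3  0.3 10.1]
 [-4.4  0.4 10.2]
 [-3.5  1.3  9.8]
 [-3.2  0.5  9.8]
 [-4.   1.  10.3]
 [-3.   0.5  9.6]
 [-4.   1.2 10. ]
 [-3.4  0.9 10.3]]
press xy -0.002 -0.0 [ 0.6775 -0.0128  0.071 ] [-3.37  0.89 10.26] [0.08  0.516 0.02 ] 12.65
```

View pics/scene7.png

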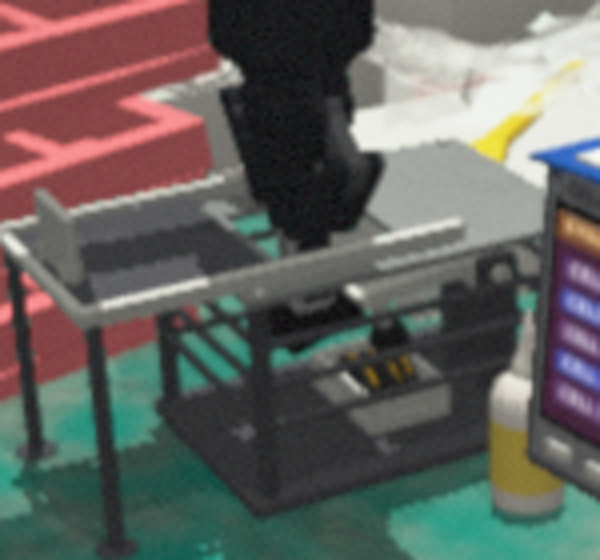

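View pics/wrist7.png

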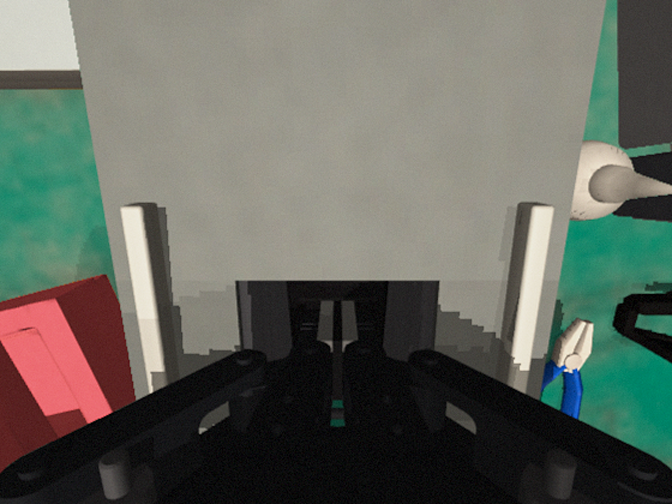

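Force is steady at about 10 N. The foot is on the bundle at (390,335), the shutter is at its stop, and the finger is clear of the window edges. Handing in.

```bash
python3 - <<'E'
from station import manip
print(manip.sign_off())
E
```

```text
the job is handed in; nothing more can be done
None
```

I pushed the shutter to its stop by the tab, reached down through the window, and pressed the paddle until the clamp foot bore on the bundle. I handed the job in at about 12.7 s with the paddle still held down.

**Shutter:** it stalled at the predicted stop (TCP at press x ≈ -0.1055) with 5.7 N. Pictures showed the window fully free.

**Press:** travel stalled at TCP z = 0.071, the depth expected when the foot meets the bundle. The force stayed at 9.6–10.3 N over the last eight readings, and the last picture showed the foot on the bundle. If the finger touches the paddle on its pivot side, that is nearer 9 N at the paddle's centre.

**Clearance:** nothing in the pictures suggested contact with the guard. The finger was centred in the window, and the wider part of the gripper sat an estimated 4 mm above the plate. The bottle, side cutters and sunglasses were never touched.

**Odd readings:** there was an unexpected sideways force of 3–4 N towards -x while pressing. I took it as friction from the tilting paddle, because the finger's edges stood about 20 mm from the window's +x edge. The scene-only position estimate of the press was about 2–3 mm off the other cameras. I used the top and wrist values, and the contact points agreed with them.

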